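# Unstack the lamp canopies onto their colour carriers

## Task

Take the stack of four lamp canopies apart from the top down and set each one on the flat carrier of its own colour: brass on yellow, then white on white, green on green and black on black. Each must lie flat, right way up, in the middle of its carrier with its long side along the carrier's long side. Never tip a canopy over, and leave the screw bin and the reel where they are.

Things in the scene. Friction and masses are not known exactly. Their poses are not given: they have to be found in the camera images.
- brass_canopy: Shiny brass lamp canopy: loose rigid box 56 long (its x axis) x 40 wide (y) x 30 mm high, flat top with a round hole mark in the middle and a screw mark near each end; about 0.14 kg, alike turned half round. Origin at the centre of its underside, z up. It is on top of the stack at the start; layers lie up to 6 mm off-centre and 0.2 rad askew on one another.
- white_canopy: White painted lamp canopy: loose rigid box 84 long (its x axis) x 48 wide (y) x 30 mm high, flat top with a round hole mark in the middle and a screw mark near each end; about 0.19 kg, alike turned half round. Origin at the centre of its underside, z up. It is second from the top at the start; layers lie up to 6 mm off-centre and 0.2 rad askew on one another.
- green_canopy: Green painted lamp canopy: loose rigid box 112 long (its x axis) x 57 wide (y) x 30 mm high, flat top with a round hole mark in the middle and a screw mark near each end; about 0.26 kg, alike turned half round. Origin at the centre of its underside, z up. It is third from the top at the start; layers lie up to 6 mm off-centre and 0.2 rad askew on one another.
- black_canopy: Black lamp canopy: loose rigid box 140 long (its x axis) x 66 wide (y) x 30 mm high, flat top with a round hole mark in the middle and a screw mark near each end; about 0.34 kg, alike turned half round. Origin at the centre of its underside, z up. It is at the bottom of the stack, on the bench, at the start; layers lie up to 6 mm off-centre and 0.2 rad askew on one another.
- yellow_carrier: Yellow carrier, for the brass canopy: a flat plate with no rim, fixed to the bench, 160 long (its x axis) x 90 wide (its y axis) x 8 mm thick, with a brown cork patch 110 x 50 mm (flush) in the middle of its top. Origin at the centre of its underside, on the bench, z up; its top is 8 mm above the origin.
- white_carrier: White carrier, for the white canopy: a flat plate with no rim, fixed to the bench, 160 long (its x axis) x 90 wide (its y axis) x 8 mm thick, with a brown cork patch 110 x 50 mm (flush) in the middle of its top. Origin at the centre of its underside, on the bench, z up; its top is 8 mm above the origin.
- green_carrier: Green carrier, for the green canopy: a flat plate with no rim, fixed to the bench, 160 long (its x axis) x 90 wide (its y axis) x 8 mm thick, with a brown cork patch 110 x 50 mm (flush) in the middle of its top. Origin at the centre of its underside, on the bench, z up; its top is 8 mm above the origin.
- black_carrier: Black carrier, for the black canopy: a flat plate with no rim, fixed to the bench, 160 long (its x axis) x 90 wide (its y axis) x 8 mm thick, with a brown cork patch 110 x 50 mm (flush) in the middle of its top. Origin at the centre of its underside, on the bench, z up; its top is 8 mm above the origin.
- screw_bin: Bystander: loose open blue bin of screws, 100 x 140 x 60 mm high, beyond the work. Origin at the centre of its underside.
- reel: Bystander: loose black reel standing on its flange, 80 mm diameter, 40 mm high, beyond the work. Origin at the centre of its underside.
Mind the look-alikes: they are no part of the job. What is shaped like the black_canopy but orange or purple is not meant.

How it is judged:
On the way, in this order (a step that is already met when the one before it is completed fails the run):
1. the brass canopy lies on the yellow carrier (horizontal distance between brass_canopy and yellow_carrier below 0.015 m and z of brass_canopy in the frame of yellow_carrier between 0.005 and 0.011 m and angle between the x axis of brass_canopy and the x axis of yellow_carrier, either way round below 0.25 rad and angle between brass_canopy's own z axis and vertical below 0.08 rad), for 0.2 s.
2. the white canopy lies on the white carrier (horizontal distance between white_canopy and white_carrier below 0.015 m and z of white_canopy in the frame of white_carrier between 0.005 and 0.011 m and angle between the x axis of white_canopy and the x axis of white_carrier, either way round below 0.25 rad and angle between white_canopy's own z axis and vertical below 0.08 rad), for 0.2 s.
3. the green canopy lies on the green carrier (horizontal distance between green_canopy and green_carrier below 0.015 m and z of green_canopy in the frame of green_carrier between 0.005 and 0.011 m and angle between the x axis of green_canopy and the x axis of green_carrier, either way round below 0.25 rad and angle between green_canopy's own z axis and vertical below 0.08 rad), for 0.2 s.
4. the black canopy lies on the black carrier (horizontal distance between black_canopy and black_carrier below 0.015 m and z of black_canopy in the frame of black_carrier between 0.005 and 0.011 m and angle between the x axis of black_canopy and the x axis of black_carrier, either way round below 0.25 rad and angle between black_canopy's own z axis and vertical below 0.08 rad), for 0.2 s.
At the end, for the whole second after the job is handed in: All four canopies lie released and at rest, flat (within 0.08 rad) on the top of their own carriers (brass on yellow, white on white, green on green, black on black), centres within 15 mm of the carrier's centre and long sides within 0.25 rad of the carrier's long side, either way round (all of step 1 and all of step 2 and all of step 3 and all of step 4 and linear speed of each of brass_canopy, white_canopy, green_canopy, black_canopy below 0.02 m/s and angular speed of each of brass_canopy, white_canopy, green_canopy, black_canopy below 0.2 rad/s); the robot touches nothing.
It fails at once if a canopy is tipped over (more than 0.7 rad) (angle between any of brass_canopy, white_canopy, green_canopy, black_canopy's own z axis and vertical above 0.7 rad).
It fails at once if the screw bin is moved more than 20 mm (distance of screw_bin from where it was at the start of the episode above 0.02 m).
It fails at once if the reel is moved more than 20 mm (distance of reel from where it was at the start of the episode above 0.02 m).
It also fails if it takes over 120 s, if anything falls off the work surface, if the arm or the gripper's body presses on something with over 40 N, if the wrist force passes 120 N, or if a joint passes its speed limit or range.

## Robot

A 7-joint arm with a two-finger parallel gripper is mounted at the origin on the work surface. World frame = base frame: x ahead of the robot, y to its left, z up, the work surface at z = 0. Lengths are in m, angles in rad, forces in N, time in s.
With the tool pointing down it reaches from about 0.425 to 0.925 m from the base axis. Payload 6.8 kg.
Tool frame: the origin (TCP) lies on the centre line of the jaws, within the pads' length; the fingertips stand 14 mm ahead of it and the grasp point (between the pads) lies 5 mm behind it; z points along the fingers, y is the line along which they close (so a half turn about z gives the same grasp; the last joint's range is limited). The gripper opens to 85 mm and grips with 20 to 120 N. Pads are 22 mm wide; open, the fingers measure 114 mm over their backs; the gripper's body (76 mm by 85 mm) begins 54 mm behind the grasp point. The pads swing forward as they close: fully open they stand 13 mm farther back than shut.
Start: joints at [1.217, 0.477, 0.022, 1.555, -0.011, 1.109, -0.083], TCP at [0.164, -0.655, 0.245] pointing down, gripper open.
Joint ranges: [-2.96, 2.96], [-0.34, 2.1], [-1.41, 1.46], [0.24, 2.44], [-1.37, 4.51], [0.17, 1.92], [-2.96, 2.96]. Speed limits (rad/s): [2.39, 2.39, 3.14, 3.14, 3.14, 3.14, 3.14].

## Interface

Orientations are given as a unit quaternion [w, x, y, z].
In Python, from station import bot gives the robot as it stands. The module is installed in compiled form; this text tells all that it offers.
- The arm moves only by the tool drive_tool, never from a script. Its argument "commands" is a list of rows, each an object with "hand": the opening, from 0 (shut) to 1 (fully open); "translation": the shift along the world's x, y, z in mm, a list of three; "angular": the turn, a rotation vector about the world's x, y, z in rad, a list of three. In form: [{"hand": hand, "translation": [tx, ty, tz], "angular": [ax, ay, az]}, ...]. A call has 1 to 12 rows; each row is the pose to reach, as a shift and turn from the pose commanded when the call began; what a row does not reach only later rows make up. A row lasts 1/8 s, in which the tool goes at most 62.5 mm and 10.7 degrees, less where a joint would pass 70% of its speed; a pose out of reach is approached as far as the arm can. A call with a gripper value outside its range is refused whole. The fingers move at their own pace and stop on an object; "force" is the grip in N (left out, the last holds). Time passes only in rows, so rows that repeat a pose let the fingers close. It gives the time, the measured TCP pose, the force, the opening and the grip force at its end, in the units of the state.
- bot.get_obs(): the state, without advancing time (a new reading comes with each control period).
- bot.read_camera(name): name is "scene" or "top"; returns the picture (420x560x3 uint8, red, green, blue); there is no depth.
- bot.camera_model(name): a dict with "fx", "fy", "cx", "cy" (pixels), "view" (4x4, takes a point from world to camera coordinates). Camera axes: x right, y up, looking along -z (the intrinsics and any distortion apply to the point x, -y, -z); pixel columns grow to the right and rows downward; lengths in m; the calibration is good to about 2 mm. A picture is of the moment at which its call begins. camera_model takes no time and is no camera call.
- bot.hand_in(): hands the job in; it is judged then, once.
Trained networks look in the newest picture that a camera, given by its name, has taken for a name from the list of things; names that differ only in an ending like _2 or _b are one class to them, and where a whole thing is asked for, a point or a joint stands for the part that bears it (a point fixed in the world has none). Each returns a list of dicts, best first, with "score" (0 to 1); they miss things now and then, are a little off and sometimes report something else, mostly with a low value. They report only what shows in the picture. A call takes as long as a camera call. They do not tell look-alikes from the thing itself.
- bot.find_in(camera, query): "position" ([column, row] in pixels, amid what is visible of it).
- bot.outline_of(camera, query): "pixels" (420x560 bool, what is visible of it) and "position" ([column, row] in pixels, amid what is visible of it).
The state is a dict: "t": time; "q": joint angles; "joint_vel": joint speeds; "joint_torque": joint torques, N m; "eef_pos": TCP position; "tool_rot": TCP orientation; "contact_force": force on the tool from outside, world axes, zero at the start; "torque": the same for the moment, N m; "gripper_width": opening from 0.0 (shut) to 1.0 (fully open); "grasp_force": force on a finger pad.
Only numpy, scipy, OpenCV 4.12 (cv2) and the standard library are available. Lean on these libraries where they do the work, as an engineer would, in place of code of your own. Each camera call takes 0.05 s, during which the arm holds its last target. There are 200 camera calls.

## Working session

There is one attempt and no reset: what is moved stays moved. The work goes in short steps, Python scripts to look and compute and a tool call to move; the robot and the scene stay as the last step left them, time stands still between calls to the robot, and variables do not carry over. Pictures are saved under pics/ and viewed, at most 14 in all, crops included, and the job is handed in when it is done.

Besides the shell and the picture viewer there is one more tool, called after "Call:" by a JSON object that holds its "method" and its "body", one argument or row to a line. drive_tool: Moves the arm, as the interface text tells. Its arguments: {"type":"object","properties":{"commands":{"type":"array","items":{"type":"object","properties":{"hand":{"type":"number"},"translation":{"type":"array","items":{"type":"number"}},"angular":{"type":"array","items":{"type":"number"}}}}},"force":{"type":"number"}},"required":["commands"]}

```bash
mkdir -p pics; cat > h.py <<'E'
import numpy as np, cv2
from station import bot
def save(cam,name,scale=1):
    im=bot.read_camera(cam); cv2.imwrite(f'pics/{name}.png',im[:,:,::-1]); return im
def px2w(cam,px,z):
    m=bot.camera_model(cam); V=np.array(m['view'])
    d=np.array([(px[0]-m['cx'])/m['fx'],-(px[1]-m['cy'])/m['fy'],-1.])
    R=V[:3,:3]; c=-R.T@V[:3,3]; d=R.T@d
    return c+d*(z-c[2])/d[2]
def w2px(cam,p):
    m=bot.camera_model(cam); V=np.array(m['view']); q=V[:3,:3]@np.asarray(p)+V[:3,3]
    return np.array([m['cx']+m['fx']*q[0]/-q[2], m['cy']+m['fy']*-q[1]/-q[2]])
E
python3 - <<'E'
from h import *
np.set_printoptions(precision=3,suppress=True)
save('scene','s0');save('top','t0')
for c in('scene','top'): print(c,bot.camera_model(c))
o=bot.get_obs();print(o['eef_pos'],o['tool_rot'],o['gripper_width'],o['t'])
for n in ['brass_canopy','white_canopy','green_canopy','black_canopy','yellow_carrier','white_carrier','green_carrier','black_carrier']:
    for r in bot.outline_of('top',n)[:3]:
        m=r['pixels'].astype('u1'); c,_=cv2.findContours(m,0,2)
        print(n,round(r['score'],2),np.round(r['position']),m.sum(),cv2.minAreaRect(np.vstack(c)))
E
```

```text
scene {'fx': 529.0591321887276, 'fy': 529.0591321887276, 'cx': 282.2242669078815, 'cy': 205.9598236810875, 'view': array([[-0.224,  0.975,  0.004,  0.215],
       [-0.815, -0.189,  0.547,  0.444],
       [ 0.534,  0.12 ,  0.837, -1.805],
       [ 0.   ,  0.   ,  0.   ,  1.   ]])}
top {'fx': 383.40092116031775, 'fy': 383.40092116031775, 'cx': 281.1411749046475, 'cy': 202.6547542645605, 'view': array([[ 0.012, -1.   , -0.019, -0.073],
       [ 0.985,  0.008,  0.172, -0.637],
       [-0.172, -0.021,  0.985, -0.965],
       [ 0.   ,  0.   ,  0.   ,  1.   ]])}
[ 0.164 -0.654  0.244] [-0.001  0.992  0.123 -0.   ] 0.9982272288795233 0.1
brass_canopy 0.93 [391. 253.] 427 ((393.5, 254.5), (23.0, 19.0), 90.0)
white_canopy 0.62 [381. 263.] 246 ((388.5945739746094, 254.93243408203125), (19.892276763916016, 34.19498825073242), 9.462322235107422)
green_canopy 0.71 [382. 271.] 390 ((383.5, 256.5), (45.0, 23.0), 90.0)
black_canopy 0.95 [447. 267.] 1548 ((448.3000793457031, 264.10003662109375), (56.79612731933594, 28.174455642700195), 63.43495178222656)
black_canopy 0.88 [440. 192.] 1378 ((439.0, 194
[... 158 characters left out ...]

yellow_carrier 0.56 [259. 242.] 1919 ((257.38458251953125, 241.07691955566406), (34.12420654296875, 58.834842681884766), 11.309932708740234)
white_carrier 0.61 [324. 226.] 1859 ((324.0, 222.5), (57.0, 32.0), 90.0)
green_carrier 0.77 [126. 260.] 1941 ((127.27674102783203, 259.56756591796875), (33.22245788574219, 59.8177490234375), 4.969740390777588)
green_carrier 0.59 [392. 254.] 441 ((393.5, 254.0), (24.0, 19.0), 90.0)
black_carrier 0.85 [197. 240.] 1941 ((196.63441467285156, 240.23695373535156), (34.26387023925781, 59.46208572387695), 2.0454084873199463)
black_carrier 0.71 [127. 258.] 1940 ((126.90699768066406, 259.4125671386719), (34.17082977294922, 59.529815673828125), 4.573921203613281)
```

```bash
python3 - <<'E'
import cv2
a=cv2.imread('pics/t0.png')[150:330,80:500]
cv2.imwrite('pics/t0c.png',cv2.resize(a,None,fx=1.9,fy=1.9,interpolation=cv2.INTER_CUBIC))
E
```

```text
(no output)
```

View pics/s0.png

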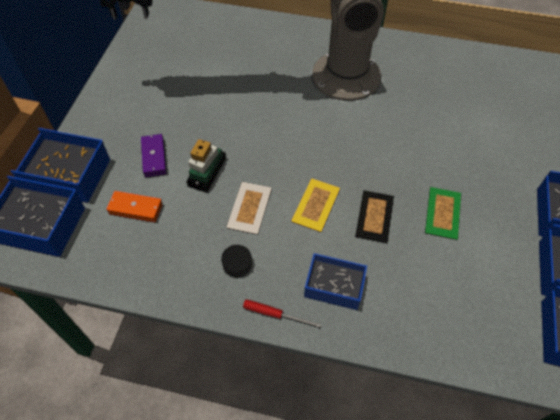

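View pics/t0c.png

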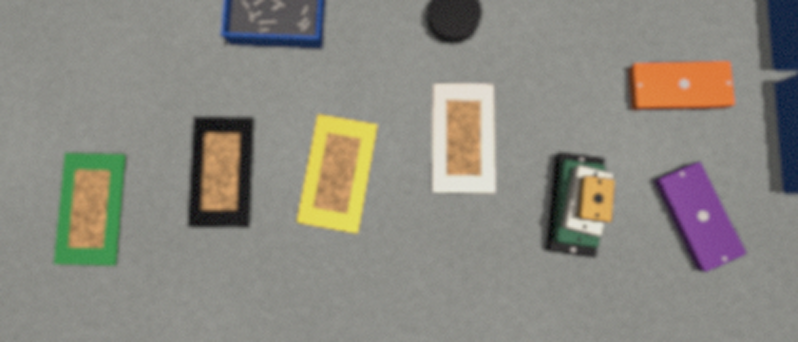

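The top view shows the stack at about (390,255), with brass on top and black at the bottom. Orange (440,192) and purple (447,267) are shaped like the black canopy but are not it. The carriers are green (127,260), black (197,240), yellow (258,241) and white (324,222).

```bash
cat >> h.py <<'E'
def rect(cam,im,cx,cy,z,half=.12,s=.0005):
    """metric view of plane z: column = -y, row = -x"""
    n=int(2*half/s); w=np.array([[cx+half,cy+half,z],[cx+half,cy-half,z],[cx-half,cy-half,z],[cx-half,cy+half,z]])
    src=np.float32([w2px(cam,p) for p in w]); dst=np.float32([[0,0],[n,0],[n,n],[0,n]])
    return cv2.warpPerspective(im,cv2.getPerspectiveTransform(src,dst),(n,n),flags=cv2.INTER_CUBIC)
def fit(mask,cx,cy,half=.12,s=.0005):
    """largest blob -> centre x,y, long-axis yaw (world), size mm"""
    cs,_=cv2.findContours(mask.astype('u1'),0,2); c=max(cs,key=cv2.contourArea)
    b=cv2.boxPoints(cv2.minAreaRect(c)); m=b.mean(0); e=[b[1]-b[0],b[2]-b[1]]
    e.sort(key=np.linalg.norm); l=e[1]; yaw=np.arctan2(-l[0],-l[1])  # x=-row,y=-col
    yaw=(yaw+np.pi/2)%np.pi-np.pi/2
    return np.round([cx+half-m[1]*s,cy+half-m[0]*s,yaw],4),np.round([np.linalg.norm(e[1])*s*1e3,np.linalg.norm(e[0])*s*1e3],1)
E
cat > m.py <<'E'
from h import *
np.set_printoptions(precision=4,suppress=True)
im=cv2.imread('pics/t0.png')[:,:,::-1].copy()
g={'green':(127,260),'black':(197,240),'yellow':(258,241),'white':(324,222)}
for k,p in g.items():
    w=px2w('top',p,.008); r=rect('top',im,*w[:2],.008); hsv=cv2.cvtColor(r,cv2.COLOR_RGB2HSV); H,S,V=cv2.split(hsv)
    cork=(H>5)&(H<20)&(S>80)
    if k=='green': m=(H>40)&(H<85)&(S>90)
    if k=='yellow': m=(H>20)&(H<35)&(S>110)
    if k=='black': m=(V<65)
    if k=='white': m=(V>170)&(S<60)
    print(k,w,fit(m,*w[:2]),fit(cork,*w[:2]))
w=px2w('top',(393.5,254.5),.12); r=rect('top',im,*w[:2],.12); hsv=cv2.cvtColor(r,cv2.COLOR_RGB2HSV); H,S,V=cv2.split(hsv)
m=(H>10)&(H<30)&(S>90)&(V>100); print('brass',w,fit(m,*w[:2]))
cv2.imwrite('pics/br.png',np.hstack([r[:,:,::-1][120:360,120:360],cv2.merge([m.astype('u1')*255]*3)[120:360,120:360]]))
E
python3 m.py
```

```text
green [0.483  0.3535 0.008 ] (array([ 0.485 ,  0.3536, -0.0159]), array([157.1,  88.1], dtype=float32)) (array([0.485 , 0.3548, 0.    ]), array([106. ,  46.5], dtype=float32))
black [0.5395 0.1642 0.008 ] (array([0.54  , 0.1672, 0.    ]), array([156.,  86.], dtype=float32)) (array([0.5405, 0.1687, 0.    ]), array([120.,  62.], dtype=float32))
yellow [ 0.5385 -0.0035  0.008 ] (array([ 0.5397, -0.0012, -0.1651]), array([159. ,  89.5], dtype=float32)) (array([ 0.5398, -0.0008, -0.1651]), array([107. ,  46.9], dtype=float32))
white [ 0.5926 -0.1841  0.008 ] (array([ 0.5933, -0.1831,  0.    ]), array([161.5,  93. ], dtype=float32)) (array([ 0.5931, -0.1829,  0.    ]), array([107. ,  47.5], dtype=float32))
brass [ 0.5014 -0.3407  0.12  ] (array([ 0.5025, -0.3414, -0.1244]), array([55.1, 41.6], dtype=float32))
```

View pics/br.png

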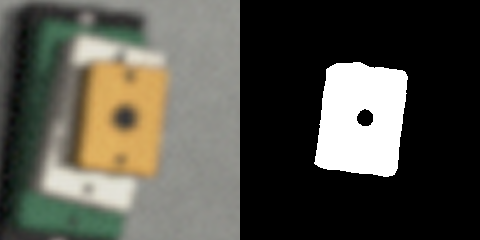

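The rectified crop shows brass on top with a clean mask: centre (0.5025, -0.341), yaw -0.124, about 55x42 mm as expected. White is visible below it. Moving above brass now.

Call:
{"method": "drive_tool", "body": {
  "commands": [
    {"hand": 0.8,"translation": [338,313,-40],"angular": [0,0,-0.37]},
    {"hand": 0.8,"translation": [338,313,-40],"angular": [0,0,-0.37]},
    {"hand": 0.8,"translation": [338,313,-40],"angular": [0,0,-0.37]},
    {"hand": 0.8,"translation": [338,313,-40],"angular": [0,0,-0.37]},
    {"hand": 0.8,"translation": [338,313,-40],"angular": [0,0,-0.37]},
    {"hand": 0.8,"translation": [338,313,-40],"angular": [0,0,-0.37]},
    {"hand": 0.8,"translation": [338,313,-40],"angular": [0,0,-0.37]},
    {"hand": 0.8,"translation": [338,313,-40],"angular": [0,0,-0.37]},
    {"hand": 0.8,"translation": [338,313,-40],"angular": [0,0,-0.37]},
    {"hand": 0.8,"translation": [338,313,-40],"angular": [0,0,-0.37]},
    {"hand": 0.8,"translation": [338,313,-40],"angular": [0,0,-0.37]},
    {"hand": 0.8,"translation": [338,313,-40],"angular": [0,0,-0.37]}
  ],
  "force": 40
}}

```text
t: 2.0
eef_pos: [0.5014, -0.3429, 0.2055]
tool_rot: [0.0, 0.998, -0.063, 0.0]
contact_force: [-0.2, 0.7, 0.5]
gripper_width: 0.801
grasp_force: 0.0
```

Call:
{"method": "drive_tool", "body": {
  "commands": [
    {"hand": 0.8,"translation": [1,1,-40],"angular": [0,0,0]},
    {"hand": 0.8,"translation": [1,1,-70],"angular": [0,0,0]},
    {"hand": 0.8,"translation": [1,1,-90],"angular": [0,0,0]},
    {"hand": 0.8,"translation": [1,1,-98],"angular": [0,0,0]},
    {"hand": 0.8,"translation": [1,1,-98],"angular": [0,0,0]},
    {"hand": 0.8,"translation": [1,1,-98],"angular": [0,0,0]},
    {"hand": 0.3,"translation": [1,1,-98],"angular": [0,0,0]},
    {"hand": 0.3,"translation": [1,1,-98],"angular": [0,0,0]},
    {"hand": 0.3,"translation": [1,1,-98],"angular": [0,0,0]},
    {"hand": 0.3,"translation": [1,1,-98],"angular": [0,0,0]},
    {"hand": 0.3,"translation": [1,1,-98],"angular": [0,0,0]}
  ]
}}

```text
t: 3.38
eef_pos: [0.5038, -0.3411, 0.1082]
tool_rot: [0.0, 0.998, -0.062, 0.001]
contact_force: [0.5, -1.3, 6.4]
gripper_width: 0.461
grasp_force: 42.0
```

Call:
{"method": "drive_tool", "body": {
  "commands": [
    {"hand": 0.3,"translation": [0,0,20],"angular": [0,0,0]},
    {"hand": 0.3,"translation": [0,0,50],"angular": [0,0,0]},
    {"hand": 0.3,"translation": [5,50,60],"angular": [0,0,0]},
    {"hand": 0.3,"translation": [12,110,60],"angular": [0,0,-0.04]},
    {"hand": 0.3,"translation": [18,170,40],"angular": [0,0,-0.04]},
    {"hand": 0.3,"translation": [24,230,20],"angular": [0,0,-0.04]},
    {"hand": 0.3,"translation": [30,285,0],"angular": [0,0,-0.04]},
    {"hand": 0.3,"translation": [36,325,-20],"angular": [0,0,-0.04]},
    {"hand": 0.3,"translation": [37,340,-40],"angular": [0,0,-0.04]},
    {"hand": 0.3,"translation": [37,340,-60],"angular": [0,0,-0.04]},
    {"hand": 0.3,"translation": [37,340,-60],"angular": [0,0,-0.04]},
    {"hand": 0.3,"translation": [37,340,-60],"angular": [0,0,-0.04]}
  ]
}}

```text
t: 4.88
eef_pos: [0.5405, -0.0011, 0.0477]
tool_rot: [0.0, 0.997, -0.082, 0.0]
contact_force: [0.2, -0.8, -0.9]
gripper_width: 0.458
grasp_force: 41.2
```

```bash
python3 - <<'E'
from h import *
a=save('scene','s1');b=save('top','t1')
r=rect('top',b,.485,-.335,.09)
cv2.imwrite('pics/c1.png',np.hstack([cv2.resize(a[100:260,160:360,::-1],(500,400)),cv2.resize(r[100:380,100:310,::-1],(300,400))]))
E
```

```text
(no output)
```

View pics/c1.png

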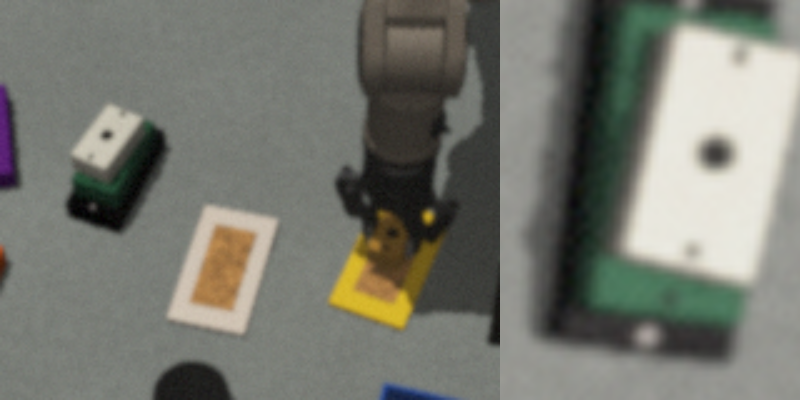

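The picture shows brass held level over the yellow carrier, and the white/green/black stack still intact.

Call:
{"method": "drive_tool", "body": {
  "commands": [
    {"hand": 0.3,"translation": [-1,0,-10],"angular": [0,0,0]},
    {"hand": 0.3,"translation": [-1,0,-18],"angular": [0,0,0]},
    {"hand": 0.3,"translation": [-1,0,-21],"angular": [0,0,0]},
    {"hand": 0.3,"translation": [-1,0,-21],"angular": [0,0,0]},
    {"hand": 0.65,"translation": [-1,0,-21],"angular": [0,0,0]},
    {"hand": 0.65,"translation": [-1,0,-21],"angular": [0,0,0]},
    {"hand": 0.7,"translation": [-1,0,-21],"angular": [0,0,0]},
    {"hand": 0.7,"translation": [-1,0,10],"angular": [0,0,0]},
    {"hand": 0.7,"translation": [-1,0,50],"angular": [0,0,0]},
    {"hand": 0.8,"translation": [0,-50,100],"angular": [0,0,0]},
    {"hand": 0.8,"translation": [0,-100,120],"angular": [0,0,0]},
    {"hand": 0.8,"translation": [0,-100,120],"angular": [0,0,0]}
  ]
}}

```text
t: 6.48
eef_pos: [0.5412, -0.1067, 0.1698]
tool_rot: [0.001, 0.996, -0.086, 0.002]
contact_force: [-0.5, -1.0, -1.5]
gripper_width: 0.797
grasp_force: 0.0
```

```bash
cat > n.py <<'E'
from h import *
import sys
np.set_printoptions(precision=4,suppress=True)
name=sys.argv[1]; im=save('top',name)
def seg(r,k):
    H,S,V=cv2.split(cv2.cvtColor(r,cv2.COLOR_RGB2HSV))
    return {'brass':(H>10)&(H<30)&(S>90)&(V>100),'white':(V>165)&(S<60),'green':(H>40)&(H<100)&(S>70),'black':(V<65)}[k]
for a in sys.argv[2:]:
    k,x,y,z,h=a.split(','); x,y,z,h=map(float,(x,y,z,h)); r=rect('top',im,x,y,z,h); m=seg(r,k)
    print(k,fit(m,x,y,h)); cv2.imwrite(f'pics/{name}_{k}.png',np.hstack([r[:,:,::-1],cv2.merge([m.astype('u1')*255]*3)]))
o=bot.get_obs(); q=o['tool_rot']; print(o['eef_pos'],2*np.arctan2(q[2],q[1]),o['t'])
E
python3 n.py t2 white,.5,-.34,.09,.07 brass,.54,-.001,.038,.07
```

```text
white (array([ 0.5018, -0.3415, -0.2397], dtype=float32), array([85.7, 50.4], dtype=float32))
brass (array([0.5402, 0.0087, 0.    ], dtype=float32), array([139.5,  85.5], dtype=float32))
[ 0.5405 -0.1033  0.1683] -0.16912594548406984 6.525
```

View pics/t2_brass.png

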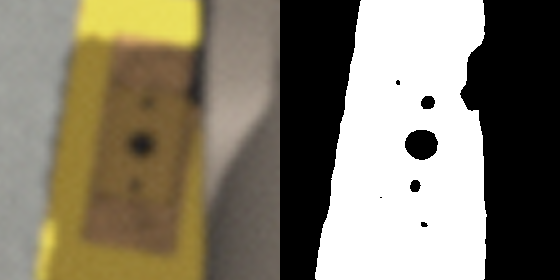

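View pics/t2_white.png

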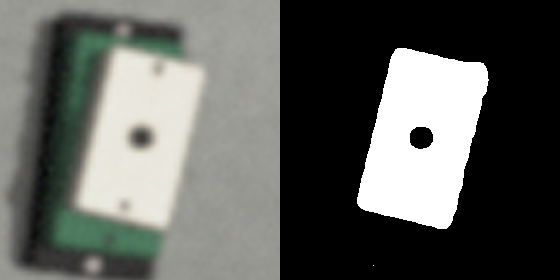

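Brass's hole mark at (141,144) puts it at (0.538, -0.0015), centred on yellow. White is cleanly segmented at (0.502, -0.3415), yaw -0.24.

Call:
{"method": "drive_tool", "body": {
  "commands": [
    {"hand": 0.8,"translation": [-39,-60,0],"angular": [0,0,-0.07]},
    {"hand": 0.8,"translation": [-39,-120,0],"angular": [0,0,-0.07]},
    {"hand": 0.8,"translation": [-39,-180,0],"angular": [0,0,-0.07]},
    {"hand": 0.8,"translation": [-39,-225,0],"angular": [0,0,-0.07]},
    {"hand": 0.8,"translation": [-39,-238,0],"angular": [0,0,-0.07]},
    {"hand": 0.8,"translation": [-39,-238,0],"angular": [0,0,-0.07]},
    {"hand": 0.8,"translation": [-39,-238,-30],"angular": [0,0,-0.07]},
    {"hand": 0.8,"translation": [-39,-238,-50],"angular": [0,0,-0.07]},
    {"hand": 0.8,"translation": [-39,-238,-50],"angular": [0,0,-0.07]},
    {"hand": 0.8,"translation": [-39,-238,-50],"angular": [0,0,-0.07]}
  ]
}}

```text
t: 7.78
eef_pos: [0.5022, -0.3373, 0.118]
tool_rot: [-0.0, 0.993, -0.116, 0.0]
contact_force: [-0.9, -0.2, 0.7]
gripper_width: 0.805
grasp_force: 0.0
```

Call:
{"method": "drive_tool", "body": {
  "commands": [
    {"hand": 0.8,"translation": [0,-4,-15],"angular": [0,0,0]},
    {"hand": 0.8,"translation": [0,-4,-30],"angular": [0,0,0]},
    {"hand": 0.8,"translation": [0,-4,-39],"angular": [0,0,0]},
    {"hand": 0.8,"translation": [0,-4,-39],"angular": [0,0,0]},
    {"hand": 0.4,"translation": [0,-4,-39],"angular": [0,0,0]},
    {"hand": 0.4,"translation": [0,-4,-39],"angular": [0,0,0]},
    {"hand": 0.4,"translation": [0,-4,-39],"angular": [0,0,0]},
    {"hand": 0.4,"translation": [0,-4,-39],"angular": [0,0,0]},
    {"hand": 0.4,"translation": [0,-4,-39],"angular": [0,0,0]}
  ]
}}

```text
t: 8.9
eef_pos: [0.5016, -0.3429, 0.0788]
tool_rot: [0.0, 0.993, -0.117, 0.0]
contact_force: [-0.0, 0.5, 3.8]
gripper_width: 0.554
grasp_force: 43.5
```

Call:
{"method": "drive_tool", "body": {
  "commands": [
    {"hand": 0.4,"translation": [0,0,20],"angular": [0,0,0]},
    {"hand": 0.4,"translation": [0,0,45],"angular": [0,0,0]},
    {"hand": 0.4,"translation": [20,40,50],"angular": [0,0,0.1]},
    {"hand": 0.4,"translation": [45,80,40],"angular": [0,0,0.23]},
    {"hand": 0.4,"translation": [70,120,20],"angular": [0,0,0.23]},
    {"hand": 0.4,"translation": [85,145,0],"angular": [0,0,0.23]},
    {"hand": 0.4,"translation": [91,159,-20],"angular": [0,0,0.23]},
    {"hand": 0.4,"translation": [91,159,-35],"angular": [0,0,0.23]},
    {"hand": 0.4,"translation": [91,159,-35],"angular": [0,0,0.23]},
    {"hand": 0.4,"translation": [91,159,-35],"angular": [0,0,0.23]}
  ]
}}

```text
t: 10.15
eef_pos: [0.5919, -0.1858, 0.0438]
tool_rot: [0.001, 1.0, -0.003, 0.0]
contact_force: [0.1, 0.0, -1.4]
gripper_width: 0.556
grasp_force: 42.8
```

Call:
{"method": "drive_tool", "body": {
  "commands": [
    {"hand": 0.4,"translation": [1,2,-8],"angular": [0,0,0]},
    {"hand": 0.4,"translation": [1,2,-14],"angular": [0,0,0]},
    {"hand": 0.4,"translation": [1,2,-17],"angular": [0,0,0]},
    {"hand": 0.4,"translation": [1,2,-17],"angular": [0,0,0]},
    {"hand": 0.75,"translation": [1,2,-17],"angular": [0,0,0]},
    {"hand": 0.75,"translation": [1,2,-17],"angular": [0,0,0]},
    {"hand": 0.8,"translation": [1,2,-17],"angular": [0,0,0]},
    {"hand": 0.8,"translation": [1,2,10],"angular": [0,0,0]},
    {"hand": 0.8,"translation": [1,2,50],"angular": [0,0,0]},
    {"hand": 0.9,"translation": [0,50,90],"angular": [0,0,0]},
    {"hand": 0.9,"translation": [0,110,120],"angular": [0,0,0]},
    {"hand": 0.9,"translation": [0,110,120],"angular": [0,0,0]}
  ]
}}

```text
t: 11.65
eef_pos: [0.5941, -0.0676, 0.166]
tool_rot: [-0.001, 1.0, 0.002, 0.002]
contact_force: [0.2, -1.0, -0.3]
gripper_width: 0.9
grasp_force: 0.0
```

```bash
python3 n.py t3 green,.49,-.34,.06,.1 white,.593,-.183,.038,.11; python3 -c "
import cv2,numpy as np
a=cv2.imread('pics/t3_green.png');b=cv2.imread('pics/t3_white.png')
cv2.imwrite('pics/t3x.png',np.hstack([cv2.resize(a,(400,200)),cv2.resize(b,(400,200))]))"
```

```text
green (array([ 0.4995, -0.3315, -0.1201], dtype=float32), array([112.6,  62.2], dtype=float32))
white (array([ 0.5895, -0.183 ,  0.    ], dtype=float32), array([160.,  88.], dtype=float32))
[ 0.5933 -0.0702  0.1649] 0.0010153612994025318 11.7
```

View pics/t3x.png

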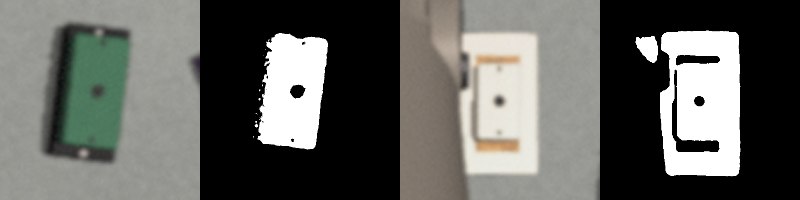

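White lies centred on its carrier, with its hole at about (0.592, -0.182). Green's mask takes in some of its shaded side, so I'll refine the centre from the hole and edges.

```bash
python3 - <<'E'
from h import *
im=cv2.imread('pics/t3.png')[:,:,::-1].copy()
r=rect('top',im,.4985,-.3375,.06,.1)
R=cv2.warpAffine(r,cv2.getRotationMatrix2D((200,200),-np.degrees(.12),1),(400,400))
cv2.imwrite('pics/gr.png',R[60:340,60:340][:,:,::-1])
g=cv2.GaussianBlur(R[:,:,1],(5,5),0).astype(int)
print('rows165', g[155:175,100:300:6].mean(0).round().tolist())
print('col', g[60:340:6,180:185].mean(1).round().tolist())
d=g[180:220,180:220]; w=np.clip(75-d,0,None); yy,xx=np.mgrid[180:220,180:220]; print('hole',(xx*w).sum()/w.sum(),(yy*w).sum()/w.sum(),d.min())
E
```

```text
rows165 [133.0, 108.0, 86.0, 68.0, 36.0, 20.0, 28.0, 47.0, 73.0, 102.0, 119.0, 122.0, 119.0, 120.0, 120.0, 120.0, 122.0, 121.0, 122.0, 121.0, 122.0, 120.0, 121.0, 121.0, 120.0, 120.0, 121.0, 126.0, 139.0, 152.0, 155.0, 156.0, 156.0, 159.0]
col [112.0, 68.0, 51.0, 69.0, 99.0, 117.0, 122.0, 120.0, 120.0, 120.0, 120.0, 120.0, 122.0, 122.0, 124.0, 120.0, 121.0, 120.0, 119.0, 120.0, 122.0, 118.0, 116.0, 112.0, 115.0, 117.0, 120.0, 119.0, 120.0, 120.0, 122.0, 121.0, 122.0, 121.0, 120.0, 122.0, 123.0, 120.0, 112.0, 107.0, 110.0, 102.0, 74.0, 52.0, 50.0, 51.0, 79.0]
hole 199.72182906913446 199.2689167120305 57
```

View pics/gr.png

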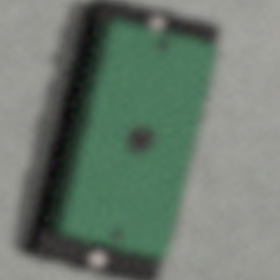

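Green's hole is at (0.499, -0.3375), and the edges give a width of about 57 mm around it, so that is the centre; yaw is about -0.13.

Call:
{"method": "drive_tool", "body": {
  "commands": [
    {"hand": 0.9,"translation": [-20,-60,0],"angular": [0,0,-0.13]},
    {"hand": 0.9,"translation": [-40,-120,0],"angular": [0,0,-0.13]},
    {"hand": 0.9,"translation": [-65,-180,0],"angular": [0,0,-0.13]},
    {"hand": 0.9,"translation": [-85,-235,0],"angular": [0,0,-0.13]},
    {"hand": 0.9,"translation": [-94,-267,0],"angular": [0,0,-0.13]},
    {"hand": 0.9,"translation": [-94,-267,-30],"angular": [0,0,-0.13]},
    {"hand": 0.9,"translation": [-94,-267,-70],"angular": [0,0,-0.13]},
    {"hand": 0.9,"translation": [-94,-267,-70],"angular": [0,0,-0.13]},
    {"hand": 0.9,"translation": [-94,-267,-70],"angular": [0,0,-0.13]}
  ]
}}

```text
t: 12.82
eef_pos: [0.4981, -0.3417, 0.0939]
tool_rot: [0.0, 0.998, -0.068, 0.0]
contact_force: [0.2, 0.9, 0.5]
gripper_width: 0.903
grasp_force: 0.0
```

Call:
{"method": "drive_tool", "body": {
  "commands": [
    {"hand": 0.9,"translation": [1,4,-15],"angular": [0,0,0]},
    {"hand": 0.9,"translation": [1,4,-32],"angular": [0,0,0]},
    {"hand": 0.9,"translation": [1,4,-45],"angular": [0,0,0]},
    {"hand": 0.9,"translation": [1,4,-45],"angular": [0,0,0]},
    {"hand": 0.5,"translation": [1,4,-45],"angular": [0,0,0]},
    {"hand": 0.5,"translation": [1,4,-45],"angular": [0,0,0]},
    {"hand": 0.5,"translation": [1,4,-45],"angular": [0,0,0]},
    {"hand": 0.5,"translation": [1,4,-45],"angular": [0,0,0]},
    {"hand": 0.5,"translation": [1,4,-45],"angular": [0,0,0]}
  ]
}}

```text
t: 13.95
eef_pos: [0.4996, -0.337, 0.0488]
tool_rot: [0.0, 0.998, -0.067, 0.0]
contact_force: [0.1, -0.1, 4.3]
gripper_width: 0.66
grasp_force: 44.2
```

Call:
{"method": "drive_tool", "body": {
  "commands": [
    {"hand": 0.5,"translation": [0,0,20],"angular": [0,0,0]},
    {"hand": 0.5,"translation": [0,0,50],"angular": [0,0,0]},
    {"hand": 0.5,"translation": [0,30,80],"angular": [0,0,0]},
    {"hand": 0.5,"translation": [5,80,90],"angular": [0,0,0.04]},
    {"hand": 0.5,"translation": [10,135,90],"angular": [0,0,0.08]},
    {"hand": 0.5,"translation": [15,190,90],"angular": [0,0,0.08]},
    {"hand": 0.5,"translation": [20,245,90],"angular": [0,0,0.08]},
    {"hand": 0.5,"translation": [20,300,90],"angular": [0,0,0.08]},
    {"hand": 0.5,"translation": [20,355,90],"angular": [0,0,0.08]},
    {"hand": 0.5,"translation": [20,410,90],"angular": [0,0,0.08]},
    {"hand": 0.5,"translation": [15,465,90],"angular": [0,0,0.08]},
    {"hand": 0.5,"translation": [10,520,90],"angular": [0,0,0.08]}
  ]
}}

```text
t: 15.45
eef_pos: [0.5088, 0.1848, 0.1392]
tool_rot: [0.0, 1.0, -0.027, 0.0]
contact_force: [1.2, -0.6, -2.0]
gripper_width: 0.656
grasp_force: 43.5
```

Call:
{"method": "drive_tool", "body": {
  "commands": [
    {"hand": 0.5,"translation": [-8,55,0],"angular": [0,0,0]},
    {"hand": 0.5,"translation": [-15,105,-20],"angular": [0,0,0]},
    {"hand": 0.5,"translation": [-22,145,-50],"angular": [0,0,0]},
    {"hand": 0.5,"translation": [-25,170,-80],"angular": [0,0,0]},
    {"hand": 0.5,"translation": [-25,171,-95],"angular": [0,0,0]},
    {"hand": 0.5,"translation": [-25,171,-95],"angular": [0,0,0]},
    {"hand": 0.5,"translation": [-25,171,-95],"angular": [0,0,0]}
  ]
}}

```text
t: 16.32
eef_pos: [0.4854, 0.3531, 0.0444]
tool_rot: [0.0, 1.0, -0.028, 0.001]
contact_force: [-0.7, -0.2, -1.8]
gripper_width: 0.655
grasp_force: 43.5
```

Call:
{"method": "drive_tool", "body": {
  "commands": [
    {"hand": 0.5,"translation": [0,1,-9],"angular": [0,0,0]},
    {"hand": 0.5,"translation": [0,1,-15],"angular": [0,0,0]},
    {"hand": 0.5,"translation": [0,1,-17],"angular": [0,0,0]},
    {"hand": 0.5,"translation": [0,1,-17],"angular": [0,0,0]},
    {"hand": 0.85,"translation": [0,1,-17],"angular": [0,0,0]},
    {"hand": 0.85,"translation": [0,1,-17],"angular": [0,0,0]},
    {"hand": 0.85,"translation": [0,1,-17],"angular": [0,0,0]},
    {"hand": 0.85,"translation": [0,1,15],"angular": [0,0,0]},
    {"hand": 0.85,"translation": [0,1,60],"angular": [0,0,0]},
    {"hand": 1.0,"translation": [5,-40,100],"angular": [0,0,0]},
    {"hand": 1.0,"translation": [10,-100,110],"angular": [0,0,0]},
    {"hand": 1.0,"translation": [20,-160,110],"angular": [0,0,0]}
  ]
}}

```text
t: 17.82
eef_pos: [0.5049, 0.1933, 0.1548]
tool_rot: [-0.001, 1.0, -0.027, 0.001]
contact_force: [1.0, 0.3, 0.5]
gripper_width: 0.998
grasp_force: 0.0
```

```bash
python3 n.py t4 black,.49,-.33,.03,.1 green,.485,.354,.038,.1; python3 -c "
import cv2,numpy as np
a=cv2.imread('pics/t4_black.png');b=cv2.imread('pics/t4_green.png')
cv2.imwrite('pics/t4x.png',np.hstack([a[:,:400],b[:,:400]]))"
```

```text
black (array([ 0.4984, -0.3334, -0.1237], dtype=float32), array([133.9,  68.2], dtype=float32))Traceback (most recent call last):
  File "n.py", line 10, in <module>
    print(k,fit(m,x,y,h)); cv2.imwrite(f'pics/{name}_{k}.png',np.hstack([r[:,:,::-1],cv2.merge([m.astype('u1')*255]*3)]))
            ~~~^^^^^^^^^
  File "h.py", line 20, in fit
    cs,_=cv2.findContours(mask.astype('u1'),0,2); c=max(cs,key=cv2.contourArea)
                                                    ~~~^^^^^^^^^^^^^^^^^^^^^^^^
ValueError: max() iterable argument is empty
[ WARN:0@0.030] global loadsave.cpp:275 findDecoder imread_('pics/t4_green.png'): can't open/read file: check file path/integrity
Traceback (most recent call last):
TypeError: 'NoneType' object is not subscriptable
```

Call:
{"method": "drive_tool", "body": {
  "commands": [
    {"hand": 1.0,"translation": [0,-60,0],"angular": [0,0,-0.07]},
    {"hand": 1.0,"translation": [0,-120,0],"angular": [0,0,-0.07]},
    {"hand": 1.0,"translation": [0,-180,0],"angular": [0,0,-0.07]},
    {"hand": 1.0,"translation": [0,-240,0],"angular": [0,0,-0.07]},
    {"hand": 1.0,"translation": [0,-300,0],"angular": [0,0,-0.07]},
    {"hand": 1.0,"translation": [0,-340,0],"angular": [0,0,-0.07]},
    {"hand": 1.0,"translation": [0,-340,0],"angular": [0,0,-0.07]}
  ]
}}

```text
t: 18.75
eef_pos: [0.5038, -0.1496, 0.1533]
tool_rot: [0.001, 0.998, -0.065, 0.0]
contact_force: [0.1, 1.9, 0.0]
gripper_width: 1.001
grasp_force: 0.0
```

```bash
python3 n.py t5 black,.49,-.33,.03,.1 green,.485,.354,.038,.1; python3 -c "
import cv2,numpy as np
a=cv2.imread('pics/t5_black.png');b=cv2.imread('pics/t5_green.png')
cv2.imwrite('pics/t5x.png',np.hstack([a[:,:400],b[:,:400]]))"
```

```text
black (array([ 0.4984, -0.3334, -0.1244], dtype=float32), array([134. ,  68.2], dtype=float32))
green (array([ 0.4843,  0.341 , -0.0154], dtype=float32), array([153.8,  87.1], dtype=float32))
[ 0.5041 -0.147   0.1532] -0.12744842560120045 18.8
```

View pics/t5x.png

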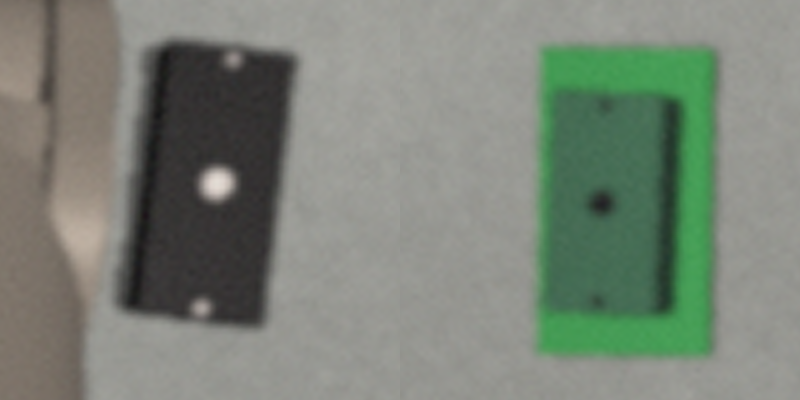

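Green's hole at (200,203) in the right half puts it at (0.4835, 0.354), centred on its carrier. In the left half black is alone, with its hole at (217,184), i.e. (0.498, -0.3385), yaw -0.13.

Call:
{"method": "drive_tool", "body": {
  "commands": [
    {"hand": 1.0,"translation": [-6,-60,0],"angular": [0,0,0]},
    {"hand": 1.0,"translation": [-6,-120,0],"angular": [0,0,0]},
    {"hand": 1.0,"translation": [-6,-175,-20],"angular": [0,0,0]},
    {"hand": 1.0,"translation": [-6,-189,-50],"angular": [0,0,0]},
    {"hand": 1.0,"translation": [-6,-189,-85],"angular": [0,0,0]},
    {"hand": 1.0,"translation": [-6,-189,-85],"angular": [0,0,0]},
    {"hand": 1.0,"translation": [-6,-189,-85],"angular": [0,0,0]}
  ]
}}

```text
t: 19.68
eef_pos: [0.4995, -0.3336, 0.0693]
tool_rot: [-0.0, 0.998, -0.061, 0.001]
contact_force: [-0.0, -0.1, 0.6]
gripper_width: 1.002
grasp_force: 0.0
```

Call:
{"method": "drive_tool", "body": {
  "commands": [
    {"hand": 1.0,"translation": [-1,-4,-15],"angular": [0,0,0]},
    {"hand": 1.0,"translation": [-1,-4,-32],"angular": [0,0,0]},
    {"hand": 1.0,"translation": [-1,-4,-45],"angular": [0,0,0]},
    {"hand": 1.0,"translation": [-1,-4,-49],"angular": [0,0,0]},
    {"hand": 0.6,"translation": [-1,-4,-49],"angular": [0,0,0]},
    {"hand": 0.6,"translation": [-1,-4,-49],"angular": [0,0,0]},
    {"hand": 0.6,"translation": [-1,-4,-49],"angular": [0,0,0]},
    {"hand": 0.6,"translation": [-1,-4,-49],"angular": [0,0,0]},
    {"hand": 0.6,"translation": [-1,-4,-49],"angular": [0,0,0]}
  ]
}}

```text
t: 20.8
eef_pos: [0.4973, -0.3387, 0.0195]
tool_rot: [0.0, 0.998, -0.062, 0.0]
contact_force: [-0.3, 0.3, -0.5]
gripper_width: 0.763
grasp_force: 46.6
```

Call:
{"method": "drive_tool", "body": {
  "commands": [
    {"hand": 0.6,"translation": [0,0,25],"angular": [0,0,0]},
    {"hand": 0.6,"translation": [0,0,60],"angular": [0,0,0]},
    {"hand": 0.6,"translation": [5,30,85],"angular": [0,0,0]},
    {"hand": 0.6,"translation": [10,85,90],"angular": [0,0,0.06]},
    {"hand": 0.6,"translation": [15,140,90],"angular": [0,0,0.12]},
    {"hand": 0.6,"translation": [20,195,90],"angular": [0,0,0.12]},
    {"hand": 0.6,"translation": [25,250,90],"angular": [0,0,0.12]},
    {"hand": 0.6,"translation": [30,305,90],"angular": [0,0,0.12]},
    {"hand": 0.6,"translation": [35,360,90],"angular": [0,0,0.12]},
    {"hand": 0.6,"translation": [40,415,90],"angular": [0,0,0.12]},
    {"hand": 0.6,"translation": [42,465,90],"angular": [0,0,0.12]},
    {"hand": 0.6,"translation": [42,500,80],"angular": [0,0,0.12]}
  ]
}}

```text
t: 22.3
eef_pos: [0.5396, 0.1645, 0.0998]
tool_rot: [-0.001, 1.0, -0.001, 0.001]
contact_force: [1.3, -0.3, -3.0]
gripper_width: 0.762
grasp_force: 46.5
```

Call:
{"method": "drive_tool", "body": {
  "commands": [
    {"hand": 0.6,"translation": [0,5,-20],"angular": [0,0,0]},
    {"hand": 0.6,"translation": [0,5,-45],"angular": [0,0,0]},
    {"hand": 0.6,"translation": [0,5,-60],"angular": [0,0,0]},
    {"hand": 0.6,"translation": [0,5,-60],"angular": [0,0,0]},
    {"hand": 0.6,"translation": [0,5,-60],"angular": [0,0,0]}
  ]
}}

```text
t: 22.92
eef_pos: [0.5399, 0.1662, 0.04]
tool_rot: [-0.0, 1.0, -0.002, 0.001]
contact_force: [-0.4, -0.1, -3.0]
gripper_width: 0.766
grasp_force: 46.4
```

Call:
{"method": "drive_tool", "body": {
  "commands": [
    {"hand": 0.6,"translation": [0,1,-7],"angular": [0,0,0]},
    {"hand": 0.6,"translation": [0,1,-12],"angular": [0,0,0]},
    {"hand": 0.6,"translation": [0,1,-12],"angular": [0,0,0]},
    {"hand": 0.6,"translation": [0,1,-12],"angular": [0,0,0]},
    {"hand": 0.9,"translation": [0,1,-12],"angular": [0,0,0]},
    {"hand": 1.0,"translation": [0,1,-12],"angular": [0,0,0]},
    {"hand": 1.0,"translation": [0,1,-12],"angular": [0,0,0]},
    {"hand": 1.0,"translation": [0,1,15],"angular": [0,0,0]},
    {"hand": 1.0,"translation": [0,1,60],"angular": [0,0,0]},
    {"hand": 1.0,"translation": [0,1,110],"angular": [0,0,0]},
    {"hand": 1.0,"translation": [0,-50,130],"angular": [0,0,0]},
    {"hand": 1.0,"translation": [0,-110,130],"angular": [0,0,0]}
  ]
}}

```text
t: 24.42
eef_pos: [0.5407, 0.0565, 0.1717]
tool_rot: [-0.001, 1.0, -0.001, 0.003]
contact_force: [0.3, -1.3, -0.8]
gripper_width: 0.994
grasp_force: 0.0
```

Call:
{"method": "drive_tool", "body": {
  "commands": [
    {"hand": 1.0,"translation": [-10,-60,0],"angular": [0,0,0]},
    {"hand": 1.0,"translation": [-20,-120,0],"angular": [0,0,0]},
    {"hand": 1.0,"translation": [-30,-180,0],"angular": [0,0,0]},
    {"hand": 1.0,"translation": [-40,-240,0],"angular": [0,0,0]},
    {"hand": 1.0,"translation": [-50,-300,0],"angular": [0,0,0]},
    {"hand": 1.0,"translation": [-50,-360,0],"angular": [0,0,0]},
    {"hand": 1.0,"translation": [-50,-420,0],"angular": [0,0,0]},
    {"hand": 1.0,"translation": [-50,-480,0],"angular": [0,0,0]},
    {"hand": 1.0,"translation": [-50,-480,0],"angular": [0,0,0]},
    {"hand": 1.0,"translation": [-50,-480,0],"angular": [0,0,0]}
  ]
}}

```text
t: 25.68
eef_pos: [0.4892, -0.423, 0.1689]
tool_rot: [-0.001, 1.0, -0.002, -0.0]
contact_force: [0.7, -0.1, -0.2]
gripper_width: 1.0
grasp_force: 0.0
```

```bash
python3 - <<'E'
from h import *
b=save('top','t6')
T=[rect('top',b,x,y,.038,.1) for x,y in [(.54,.167),(.54,-.001),(.593,-.183),(.485,.354)]]
cv2.imwrite('pics/f.png',np.hstack([t[20:380,100:300,::-1] for t in T]))
E
```

```text
(no output)
```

View pics/f.png

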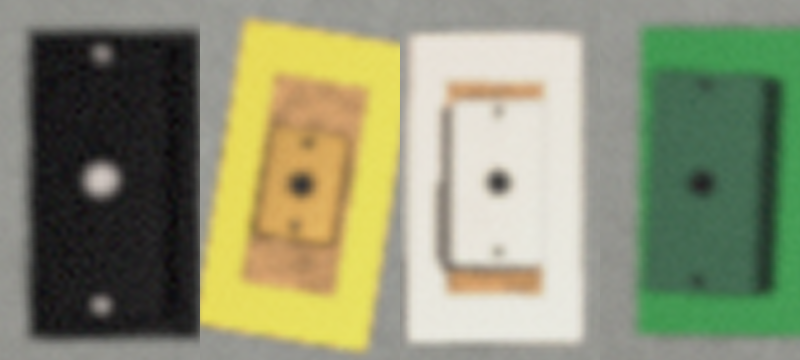

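All four hole marks lie within a few pixels (0.5 mm each) of the tile centres (100,180), and the yaws match the carriers. Handing in.

```bash
python3 -c "
from station import bot
print(bot.hand_in())"
```

```text
the job is handed in; nothing more can be done
None
```

All four canopies are on their own carriers, flat and within about 3 mm of centre in the last top view, and the job is handed in at about 26 s; no verdict came back.

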